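Rock the sorter gate and run the gilded balls into the other tray

TASK

The seesaw gate of the ball sorter is tipped towards one tray. Press its raised end down with a fingertip so that it rocks over its pivot, then push the round knob beside the feed channel fully in so that all three waiting balls roll down and come to rest in the tray on the other side from the one the gate first served. Work only the gate and the knob: do not touch or lift the balls, and leave the mirror frame, the jar and the brush where they are.

Things in the scene. Friction and masses are not known exactly. Their poses are not given: they have to be found in the camera images.
- sorter: Fixed wooden ball sorter; base board 10 mm thick, 130 mm (x) by 620 mm (y), with a tongue to x = 215 mm under the feed channel. Origin on the bench top below the middle of the gate; x points up the feed channel, away from the robot, y to the left tray, z up. The gate lies crosswise at the channel's foot; at each of its ends a chute 89 mm wide leads down to a tray.
- gate (a joint): Tilt (rad) of the steel seesaw gate about the sorter's x axis, -0.24 to +0.24. Positive: left (+y) end up, balls run to the right tray; negative: the reverse. It starts at either stop. Its weight (about 0.45 kg) lies above the pivot: once past level it falls to the other stop and stays. About 0.5 to 1 N down on the raised pad rocks it.
- pivot (a point): Middle of the gate's level pivot axis, 60 mm above the bench over the sorter's origin. The gate is a trough 240 mm long (y) and 78 mm wide, floor 32 mm above this axis; its near (-x) wall stands 46 mm above the floor over the middle 90 mm and carries a dark weight bar, out to x = -46 mm.
- feed (a point): Middle of the lower edge of the feed channel's floor, 118 mm above the bench at sorter x = 40 mm. From here the 46 mm wide channel rises along +x to x = 200 mm (floor 146 mm above the bench); walls 24 mm high, highest point about 170 mm. Gate, channel and balls are smooth and slippery.
- pad_left (a point): Centre of the top of the left finger pad of the gate: steel plate 5 mm thick, 40 mm along y, sticking out of the gate towards the robot from sorter x = -36 to -112 mm (this point: x = -88, y = 95 mm). About 114 mm above the bench when raised, 68 mm when down; underneath are only the base board and at most the edge of the flat mirror frame.
- pad_right (a point): The same on the right finger pad (y = -95 mm).
- keeper (a joint): Slide of the keeper in m: 0 = shut (its steel plate blocks the channel and holds the balls back), 0.050 = fully in, channel open. It slides along the sorter's +y, takes about 2 N and stays where it is left.
- knob_face (a point): Centre of the outer (-y) face of the keeper's black round push knob, 32 mm across, 8 mm thick, on the right end of a 10 mm steel crossbar over the channel, about 168 mm above the bench; when shut at sorter x = 70, y = -106 mm. Push it along the sorter's +y. Free space around and beneath it but for a 12 mm guide post at y = -35 mm that carries the crossbar.
- tray_left (a point): Centre of the floor of the left tray (floor 14 mm above the bench, inside 118 mm along x by 99 mm along y; outer wall 80 mm high, side walls 62 mm).
- tray_right (a point): The same for the right tray.
- ball1_center (a point): Centre of ball 1 of 3 alike gilded wooden balls, 32 mm across, 15 g, waiting in a row in the feed channel (lowest, against the keeper plate).
- ball2_center (a point): Centre of ball 2 of 3 alike gilded wooden balls, 32 mm across, 15 g, waiting in a row in the feed channel (middle).
- ball3_center (a point): Centre of ball 3 of 3 alike gilded wooden balls, 32 mm across, 15 g, waiting in a row in the feed channel (uppermost).
- ball1: The ball 1 itself; its frame turns as it rolls (use the centre point).
- ball2: The ball 2 itself; its frame turns as it rolls (use the centre point).
- ball3: The ball 3 itself; its frame turns as it rolls (use the centre point).
- frame: Bystander: loose small sunburst mirror frame, 130 mm across, 14 mm high, lying flat on the bench between robot and gate. Origin under its centre.
- jar: Bystander: loose amber glass jar, 60 mm across and 75 mm high, beside the feed channel on its left. Origin under its centre.
- brush: Bystander: loose brush, 160 mm long, lying on the bench beside the feed channel on its right, roughly along x.
Mind the look-alikes: they are no part of the job. Leave any black look-alike of the ball3 alone. Leave any purple look-alike of the ball1 alone.

How it is judged:
By the outcome, as a careful person would: the job done as asked, in the order asked, and still so for the second after the job is handed in, with the robot touching nothing.
It also fails if it takes over 42 s, if anything falls off the work surface, if the arm or the gripper's body presses on something with over 40 N, if the wrist force passes 120 N, or if a joint passes its speed limit or range.

ROBOT

A 7-joint arm with a two-finger parallel gripper is mounted at the origin on the work surface. World frame = base frame: x ahead of the robot, y to its left, z up, the work surface at z = 0. Lengths are in m, angles in rad, forces in N, time in s.
With the tool pointing down it reaches from about 0.35 to 0.9 m from the base axis. Payload 7.2 kg.
Tool frame: the origin (TCP) lies midway between the tips of the shut fingers; the grasp point (between the pads) lies 19 mm behind it; x points along the fingers, y is the direction in which the jaws open and shut, and the axes are right-handed (so a half turn about x gives the same grasp; the last joint's range is limited). The gripper opens to 88 mm and grips with 3 to 60 N. Pads are 20 mm wide; open, the fingers measure 115 mm over their backs; the gripper's body (75 mm by 178 mm) begins 61 mm behind the grasp point.
Start: joints at [1.098, 0.411, -0.013, 1.596, 0.006, 1.134, -0.082], TCP at [0.246, -0.574, 0.223] pointing down, gripper open.
Joint ranges: [-2.95, 2.95], [-0.29, 1.99], [-1.47, 1.44], [0.14, 2.54], [-1.03, 4.17], [0.13, 1.85], [-2.86, 2.86]. Speed limits (rad/s): [2.39, 2.39, 3.01, 3.01, 3.14, 3.14, 3.14].

INTERFACE

Orientations are given as a rotation vector (axis times angle).
In Python, from rig import robot, cams, hand_in gives the robot as it stands.
- The arm moves only by the tool apply_moves, never from a script. Its argument "plan" is a list of rows, each an object of numbers: "x", "y", "z": the shift along the tool's x, y, z in m; "wx", "wy", "wz": the turn, a rotation vector about the tool's x, y, z in degrees. In form: [{"x": .., "y": .., "z": .., "wx": .., "wy": .., "wz": ..}, ...]. A call has 1 to 20 rows; each row shifts and turns the commanded pose from where the row before left it, along the tool's axes as they then stand; what a row does not reach is not made up. A row lasts 1/12 s, in which the tool goes at most 41.7 mm and 7.16 degrees, less where a joint would pass 70% of its speed; a pose out of reach is approached as far as the arm can. A call with a gripper value outside its range is refused whole. "grip" is the finger opening in m, from 0 to 0.0878, set as the call begins (left out, the last holds). The fingers move at their own pace and stop on an object; the grip force is fixed at half the most. Time passes only in rows, so rows that do not move let the fingers close. It gives the time, the measured TCP pose, the force and the opening at its end, in the units of the state.
- robot.sense(): the state, without advancing time (a new reading comes with each control period).
- cams.capture(name): name is "scene" or "top" or "wrist"; returns a dict with "color" (420x560x3 uint8, red, green, blue), "range_z" (420x560 float32, m along the optical axis (not along the pixel's ray), 0 where there is no reading), "fov_y" (degrees; the focal length in pixels is half the picture's height over the tangent of half this angle, whatever the lens; pixels are square), "cx", "cy" (the principal point, pixels), "origin" and "orientation" of the camera in the world; the wrist camera has in their place "tool_from_camera" (4x4, takes a point from camera to tool coordinates, whose origin is the TCP and whose axes are the tool frame's). Camera axes: x right, y up, looking along -z (the intrinsics and any distortion apply to the point x, -y, -z); pixel columns grow to the right and rows downward; lengths in m; the calibration is good to about 2 mm. A picture is of the moment at which its call begins: read the wrist's pose just before it.
- hand_in(): hands the job in, once; it reports no verdict.
The state is a dict: "time_s": time; "joint_pos": joint angles; "joint_vel": joint speeds; "effort": joint torques, N m; "tcp_pos": TCP position; "ee_rot": TCP orientation; "wrist_force": force on the tool from outside, world axes, zero at the start; "torque": the same for the moment, N m; "gripper_width": opening from 0.0 (shut) to 1.0 (fully open).
Only numpy, scipy, OpenCV 4.12 (cv2) and the standard library are available. Lean on these libraries where they do the work, as an engineer would, in place of code of your own. Each camera call takes 0.05 s, during which the arm holds its last target.

## Working session

There is one attempt and no reset: what is moved stays moved. The work goes in short steps, Python scripts to look and compute and a tool call to move; the robot and the scene stay as the last step left them, time stands still between calls to the robot, and variables do not carry over. Pictures are saved under pics/ and viewed, and the job is handed in when it is done.

Besides the shell and the picture viewer there is one more tool, called after "Request:" by a JSON object that holds its "op" and its "data". apply_moves: Moves the arm, as the interface text tells. Its arguments: {"type":"object","properties":{"plan":{"type":"array","items":{"type":"object","properties":{"x":{"type":"number"},"y":{"type":"number"},"z":{"type":"number"},"wx":{"type":"number"},"wy":{"type":"number"},"wz":{"type":"number"}}}},"grip":{"type":"number"}},"required":["plan"]}

```bash
mkdir -p pics; cat > h.py <<'E'
from rig import robot,cams,hand_in
import numpy as np,cv2
from scipy.spatial.transform import Rotation as R
def cap(n,fn=None):
    s=robot.sense(); c=cams.capture(n)
    if fn: cv2.imwrite('pics/'+fn,c['color'][:,:,::-1])
    return s,c
def cloud(c,s=None):
    z=c['range_z']; H,W=z.shape; f=H/2/np.tan(np.radians(c['fov_y'])/2)
    v,u=np.mgrid[:H,:W]
    P=np.stack([(u-c['cx'])/f*z,-(v-c['cy'])/f*z,-z],-1)
    if 'origin' in c:
        o=np.array(c['orientation'],float)
        Rm=o if o.shape==(3,3) else R.from_rotvec(o).as_matrix()
        return P@Rm.T+np.array(c['origin'])
    T=np.array(c['tool_from_camera']); P=P@T[:3,:3].T+T[:3,3]
    return P@R.from_rotvec(s['ee_rot']).as_matrix().T+np.array(s['tcp_pos'])
E
python3 - <<'E'
from h import *
print(robot.sense())
for n in ['scene','top']:
    s,c=cap(n,n+'0.png'); print(n,{k:v for k,v in c.items() if k not in('color','range_z')})
    np.save(n+'P.npy',cloud(c))
E
```

```text
{'time_s': 0.0, 'joint_pos': array([ 1.0977834 ,  0.41190435, -0.01272797,  1.5970335 ,  0.0055871 ,
        1.13431546, -0.08217326]), 'joint_vel': array([ 1.65086893e-03,  6.57956047e-04,  1.03012158e-03, -7.65116056e-04,
        6.96769062e-05, -6.90828163e-04, -1.57165357e-05]), 'effort': array([-6.48154455e-04, -5.87950659e+01,  6.41445480e-01, -2.91082442e+01,
       -5.38093562e-02,  1.81555934e-02,  1.53966039e-04]), 'tcp_pos': array([ 0.24592637, -0.57402702,  0.22181055]), 'ee_rot': array([ 1.99895359,  0.41197163, -1.99981394]), 'wrist_force': array([ 0.53140483,  0.59501409, -0.28535072]), 'torque': array([-0.0014797 , -0.00669554, -0.05944613]), 'gripper_width': 0.9985804609301131}
scene {'fov_y': 47.88427041948265, 'cx': 279.8615771361061, 'cy': 216.08563948539836, 'origin': array([ 1.32687444, -0.43516568,  0.64401059]), 'orientation': array([0.93634326, 0.4977011 , 0.89625269])}
top {'fov_y': 42.36461078081306, 'cx': 282.65574971670316, 'cy': 213.23479949972196, 'origin': array([0.49664189, 0.0124856 , 1.14549871]), 'orientation': array([ 0.11224999, -0.10771657, -1.56632074])}
```

View pics/scene0.png

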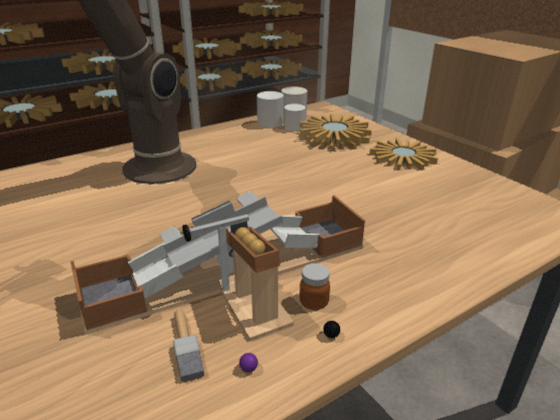

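View pics/top0.png

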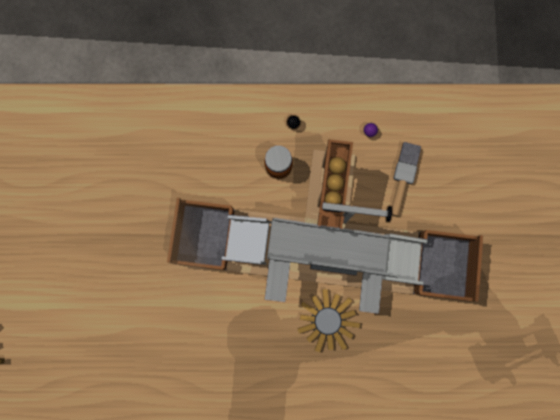

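The top view shows the gilded balls in the channel at about (335,185), the knob at (389,213), the pads at (278,280) and (371,293), and the frame at (328,321). The purple ball (371,130) and black ball (293,122) on the bench are look-alikes, which I'll leave alone.

```bash
python3 - <<'E'
from h import *
P=np.load('topP.npy')
for n,(u,v) in dict(padL=(277,285),padLend=(276,297),padR=(371,297),padRend=(370,308),knob=(389,213),bar=(365,210),bar2=(340,208),b1=(332,199),b2=(335,182),b3=(337,166),frame=(328,321),jar=(278,158),trayLout=(175,232),trayRout=(478,268),trayL=(203,235),trayR=(448,265)).items():
    print(n,np.round(np.nanmedian(P[v-1:v+2,u-1:u+2].reshape(-1,3),0),4))
c=cv2.imread('pics/top0.png')[190:350,240:420]
cv2.imwrite('pics/crop.png',cv2.resize(c,None,fx=4,fy=3.7,interpolation=cv2.INTER_CUBIC))
c=cv2.imread('pics/scene0.png')[180:290,140:340]
cv2.imwrite('pics/crops.png',cv2.resize(c,None,fx=4,fy=4,interpolation=cv2.INTER_CUBIC))
E
```

```text
padL [0.5053 0.026  0.1147]
padLend [0.4829 0.0278 0.1134]
padR [ 0.4826 -0.158   0.0684]
padRend [ 0.4613 -0.1559  0.0685]
knob [ 0.6329 -0.1753  0.1831]
bar [ 0.6402 -0.1339  0.1709]
bar2 [ 0.6438 -0.0888  0.1709]
b1 [ 0.6626 -0.0758  0.1572]
b2 [ 0.6938 -0.0811  0.1626]
b3 [ 0.7223 -0.0846  0.1675]
frame [ 0.433  -0.0776  0.0109]
jar [0.7607 0.0253 0.075 ]
trayLout [0.6104 0.2305 0.069 ]
trayRout [ 0.5393 -0.3673  0.0797]
trayL [0.6098 0.1829 0.0144]
trayR [ 0.5481 -0.328   0.0139]
```

View pics/crop.png

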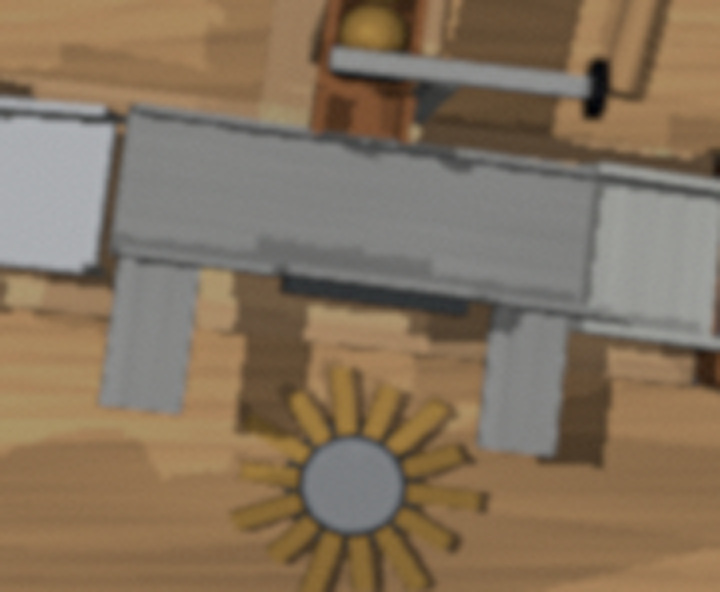

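View pics/crops.png

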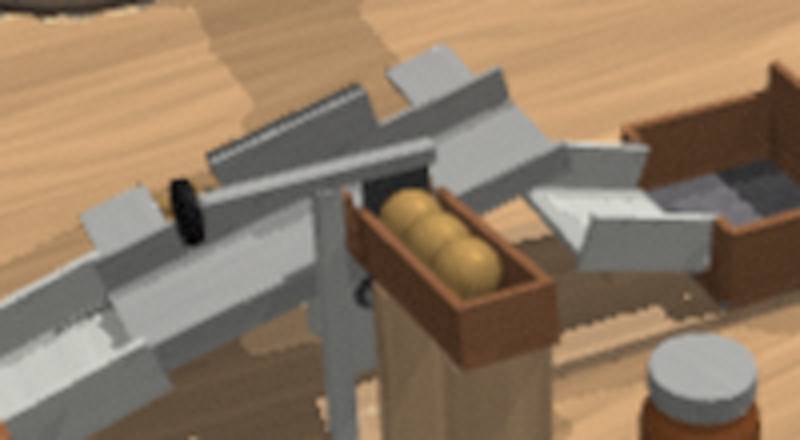

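```bash
python3 - <<'E'
from h import *
P=np.load('topP.npy')
def sel(u0,u1,v0,v1,z0,z1):
    q=P[v0:v1,u0:u1].reshape(-1,3); return q[(q[:,2]>z0)&(q[:,2]<z1)]
def rect(n,q):
    r=cv2.minAreaRect((q[:,:2]*1000).astype(np.float32)); print(n,len(q),r, q[:,2].mean())
rect('bar',sel(322,386,200,220,.168,.174))
rect('padL',sel(262,290,263,305,.105,.118))
rect('padR',sel(358,385,276,320,.064,.073))
k=sel(380,398,200,228,.155,.19); rect('knob',k); print(k.min(0),k.max(0))
E
```

```text
bar 332 ((641.3024291992188, -113.89207458496094), (115.6126480102539, 10.85403823852539), 83.0337905883789) 0.1714655181285493
padL 744 ((512.70654296875, 26.41471290588379), (39.45899200439453, 73.56389617919922), 83.15347290039062) 0.1128429991233475
padR 592 ((489.6775817871094, -157.4964141845703), (41.340023040771484, 72.9282455444336), 82.93119049072266) 0.06848779483653965
knob 144 ((634.0509643554688, -170.74916076660156), (20.46155548095703, 30.140562057495117), 82.98346710205078) 0.1754474041259782
[ 0.61838412 -0.18207847  0.15561235] [ 0.64864328 -0.16057132  0.18705677]
```

```bash
cat > plan.py <<'E'
from h import *
import sys
s=robot.sense(); M=R.from_rotvec(s['ee_rot']).as_matrix()
def info(p=None,yaw=-7.0):
    print('t',round(s['time_s'],2),'tcp',np.round(s['tcp_pos'],4),'F',np.round(s['wrist_force'],2),'grip',s['gripper_width']); print(np.round(M,3))
    y=np.radians(yaw); T=np.array([[0,np.sin(-y),np.cos(y)],[0,np.cos(y),np.sin(y)],[-1,0,0]])
    # tool x down, tool y=sorter ey, z = x cross y
    ey=np.array([np.sin(-y),np.cos(y),0]); xx=np.array([0,0,-1.]); 
    T=np.stack([xx,ey,np.cross(xx,ey)],1)
    T2=np.stack([xx,-ey,np.cross(xx,-ey)],1)
    for t in (T,T2): print('turn deg',np.round(np.degrees(R.from_matrix(M.T@t).as_rotvec()),2), 'shift in target frame', None if p is None else np.round(t.T@(np.array(p)-s['tcp_pos']),4), 'cur frame', None if p is None else np.round(M.T@(np.array(p)-s['tcp_pos']),4))
if len(sys.argv)>3: info([float(a) for a in sys.argv[1:4]])
else: info()
E
python3 plan.py .4988 .0281 .16
```

```text
t 0.1 tcp [ 0.2459 -0.5741  0.2219] F [ 1.08 -0.71 -0.06] grip 1.0009304004860484
[[-0.001  0.394 -0.919]
 [ 0.001 -0.919 -0.394]
 [-1.    -0.001  0.   ]]
turn deg [-1.4981e+02 -1.1000e-01  4.0000e-02] shift in target frame [0.0619 0.6285 0.1776] cur frame [ 0.0625 -0.4538 -0.4696]
turn deg [3.019e+01 3.000e-02 8.000e-02] shift in target frame [ 0.0619 -0.6285 -0.1776] cur frame [ 0.0625 -0.4538 -0.4696]
```

Request:
{"op": "apply_moves", "data": {"plan": [{"wx": 6.04}, {"wx": 6.04}, {"wx": 6.04}, {"wx": 6.04}, {"wx": 6.04}, {"y": -0.035, "z": -0.01}, {"y": -0.035, "z": -0.01}, {"y": -0.035, "z": -0.01}, {"y": -0.035, "z": -0.01}, {"y": -0.035, "z": -0.01}, {"y": -0.035, "z": -0.01}, {"y": -0.035, "z": -0.01}, {"y": -0.035, "z": -0.01}, {"y": -0.035, "z": -0.01}, {"y": -0.035, "z": -0.01}, {"y": -0.035, "z": -0.01}, {"y": -0.035, "z": -0.01}, {"y": -0.035, "z": -0.01}, {"y": -0.035, "z": -0.01}, {"y": -0.035, "z": -0.01}], "grip": 0.0}}

```text
validation failed for argument at $.pl...
```

```bash
python3 plan.py .4988 .0281 .16
```

```text
t 0.1 tcp [ 0.2459 -0.5741  0.2219] F [ 1.08 -0.71 -0.06] grip 1.0009304004860484
[[-0.001  0.394 -0.919]
 [ 0.001 -0.919 -0.394]
 [-1.    -0.001  0.   ]]
turn deg [-1.4981e+02 -1.1000e-01  4.0000e-02] shift in target frame [0.0619 0.6285 0.1776] cur frame [ 0.0625 -0.4538 -0.4696]
turn deg [3.019e+01 3.000e-02 8.000e-02] shift in target frame [ 0.0619 -0.6285 -0.1776] cur frame [ 0.0625 -0.4538 -0.4696]
```

Request:
{"op": "apply_moves", "data": {"plan": [{"x": 0, "y": 0, "z": 0, "wx": 6.04, "wy": 0, "wz": 0}, {"x": 0, "y": 0, "z": 0, "wx": 6.04, "wy": 0, "wz": 0}, {"x": 0, "y": 0, "z": 0, "wx": 6.04, "wy": 0, "wz": 0}, {"x": 0, "y": 0, "z": 0, "wx": 6.04, "wy": 0, "wz": 0}, {"x": 0, "y": 0, "z": 0, "wx": 6.04, "wy": 0, "wz": 0}, {"x": 0, "y": -0.035, "z": -0.01, "wx": 0, "wy": 0, "wz": 0}, {"x": 0, "y": -0.035, "z": -0.01, "wx": 0, "wy": 0, "wz": 0}, {"x": 0, "y": -0.035, "z": -0.01, "wx": 0, "wy": 0, "wz": 0}, {"x": 0, "y": -0.035, "z": -0.01, "wx": 0, "wy": 0, "wz": 0}, {"x": 0, "y": -0.035, "z": -0.01, "wx": 0, "wy": 0, "wz": 0}, {"x": 0, "y": -0.035, "z": -0.01, "wx": 0, "wy": 0, "wz": 0}, {"x": 0, "y": -0.035, "z": -0.01, "wx": 0, "wy": 0, "wz": 0}, {"x": 0, "y": -0.035, "z": -0.01, "wx": 0, "wy": 0, "wz": 0}, {"x": 0, "y": -0.035, "z": -0.01, "wx": 0, "wy": 0, "wz": 0}, {"x": 0, "y": -0.035, "z": -0.01, "wx": 0, "wy": 0, "wz": 0}, {"x": 0, "y": -0.035, "z": -0.01, "wx": 0, "wy": 0, "wz": 0}, {"x": 0, "y": -0.035, "z": -0.01, "wx": 0, "wy": 0, "wz": 0}, {"x": 0, "y": -0.035, "z": -0.01, "wx": 0, "wy": 0, "wz": 0}], "grip": 0.0}}

```text
time_s: 1.6
tcp_pos: [0.4308, -0.137, 0.2226]
ee_rot: [-2.158, 0.132, 2.158]
wrist_force: [0.9, -0.3, 0.4]
gripper_width: 0.006
```

```bash
python3 plan.py .4988 .0281 .16
```

```text
t 1.6 tcp [ 0.4308 -0.137   0.2226] F [ 0.85 -0.32  0.39] grip 0.006410746947288299
[[-0.    -0.122 -0.993]
 [-0.    -0.993  0.122]
 [-1.     0.     0.   ]]
turn deg [ 1.7998e+02 -1.0000e-02 -0.0000e+00] shift in target frame [0.0626 0.1722 0.0474] cur frame [ 0.0626 -0.1722 -0.0473]
turn deg [-0.02  0.   -0.01] shift in target frame [ 0.0626 -0.1722 -0.0474] cur frame [ 0.0626 -0.1722 -0.0473]
```

Request:
{"op": "apply_moves", "data": {"plan": [{"x": 0, "y": -0.0345, "z": -0.0095, "wx": 0, "wy": 0, "wz": 0}, {"x": 0, "y": -0.0345, "z": -0.0095, "wx": 0, "wy": 0, "wz": 0}, {"x": 0, "y": -0.0345, "z": -0.0095, "wx": 0, "wy": 0, "wz": 0}, {"x": 0, "y": -0.0345, "z": -0.0095, "wx": 0, "wy": 0, "wz": 0}, {"x": 0, "y": -0.0345, "z": -0.0095, "wx": 0, "wy": 0, "wz": 0}, {"x": 0.025, "y": 0, "z": 0, "wx": 0, "wy": 0, "wz": 0}, {"x": 0.025, "y": 0, "z": 0, "wx": 0, "wy": 0, "wz": 0}, {"x": 0.0125, "y": 0, "z": 0, "wx": 0, "wy": 0, "wz": 0}, {"x": 0, "y": 0, "z": 0, "wx": 0, "wy": 0, "wz": 0}, {"x": 0, "y": 0, "z": 0, "wx": 0, "wy": 0, "wz": 0}]}}

```text
time_s: 2.43
tcp_pos: [0.4984, 0.0267, 0.1597]
ee_rot: [-2.156, 0.132, 2.16]
wrist_force: [-0.2, -0.3, 1.3]
gripper_width: 0.001
```

```bash
python3 plan.py .4988 .0281 .075; python3 - <<'E'
from h import *
cap('wrist','w1.png');cap('scene','s1.png')
E
```

```text
t 2.43 tcp [0.4984 0.0267 0.1597] F [-0.16 -0.32  1.25] grip 0.0011756864968475685
[[-0.002 -0.122 -0.993]
 [ 0.    -0.993  0.122]
 [-1.     0.     0.002]]
turn deg [-1.8e+02  2.0e-02  1.7e-01] shift in target frame [0.0847 0.0015 0.0003] cur frame [ 0.0847 -0.0015 -0.0004]
turn deg [ 0.    0.11 -0.01] shift in target frame [ 0.0847 -0.0015 -0.0003] cur frame [ 0.0847 -0.0015 -0.0004]
```

View pics/w1.png

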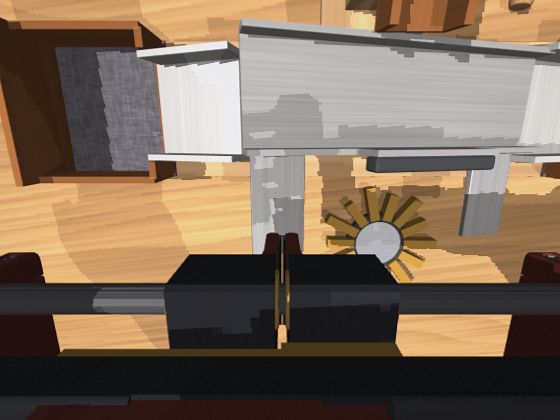

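View pics/s1.png

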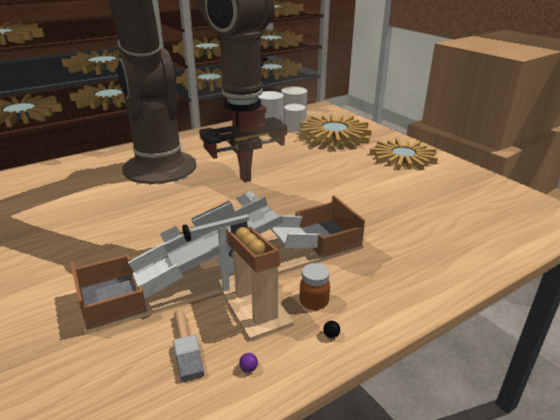

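The shut fingertips at (283,240) in the wrist view sit over the raised left pad, clear of the frame. Pressing down now.

Request:
{"op": "apply_moves", "data": {"plan": [{"x": 0.015, "y": 0, "z": 0, "wx": 0, "wy": 0, "wz": 0}, {"x": 0.015, "y": 0, "z": 0, "wx": 0, "wy": 0, "wz": 0}, {"x": 0.008, "y": 0, "z": 0, "wx": 0, "wy": 0, "wz": 0}, {"x": 0.006, "y": 0, "z": 0, "wx": 0, "wy": 0, "wz": 0}, {"x": 0.006, "y": 0, "z": 0, "wx": 0, "wy": 0, "wz": 0}, {"x": 0.006, "y": 0, "z": 0, "wx": 0, "wy": 0, "wz": 0}, {"x": 0.006, "y": 0, "z": 0, "wx": 0, "wy": 0, "wz": 0}, {"x": 0.006, "y": 0, "z": 0, "wx": 0, "wy": 0, "wz": 0}, {"x": 0.006, "y": 0, "z": 0, "wx": 0, "wy": 0, "wz": 0}, {"x": 0.006, "y": 0, "z": 0, "wx": 0, "wy": 0, "wz": 0}, {"x": 0, "y": 0, "z": 0, "wx": 0, "wy": 0, "wz": 0}, {"x": 0, "y": 0, "z": 0, "wx": 0, "wy": 0, "wz": 0}]}}

```text
time_s: 3.53
tcp_pos: [0.4986, 0.0266, 0.0797]
ee_rot: [-2.157, 0.132, 2.159]
wrist_force: [0.5, -0.1, 0.6]
gripper_width: 0.006
```

```bash
python3 plan.py .4988 .0281 .075; python3 - <<'E'
from h import *
cap('wrist','w2.png')
E
```

```text
t 3.53 tcp [0.4986 0.0266 0.0797] F [ 0.49 -0.14  0.63] grip 0.006212336984607189
[[-0.001 -0.122 -0.993]
 [-0.    -0.993  0.122]
 [-1.     0.     0.001]]
turn deg [ 1.8e+02 -2.0e-02 -8.0e-02] shift in target frame [0.0047 0.0015 0.    ] cur frame [ 0.0047 -0.0015 -0.0001]
turn deg [-0.    0.05 -0.01] shift in target frame [ 0.0047 -0.0015 -0.    ] cur frame [ 0.0047 -0.0015 -0.0001]
```

View pics/w2.png

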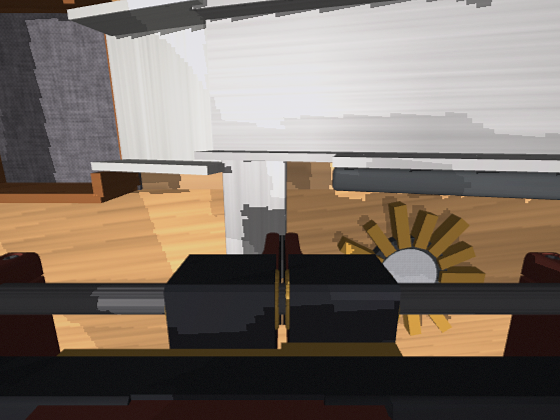

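Request:
{"op": "apply_moves", "data": {"plan": [{"x": -0.02, "y": 0, "z": 0, "wx": 0, "wy": 0, "wz": 0}, {"x": -0.035, "y": 0, "z": 0, "wx": 0, "wy": 0, "wz": 0}, {"x": -0.035, "y": 0, "z": 0, "wx": 0, "wy": 0, "wz": 0}, {"x": -0.035, "y": 0, "z": 0, "wx": 0, "wy": 0, "wz": 0}, {"x": -0.035, "y": 0, "z": 0, "wx": 0, "wy": 0, "wz": 0}, {"x": 0, "y": 0.0287, "z": -0.0197, "wx": 0, "wy": 0, "wz": 0}, {"x": 0, "y": 0.0287, "z": -0.0197, "wx": 0, "wy": 0, "wz": 0}, {"x": 0, "y": 0.0287, "z": -0.0197, "wx": 0, "wy": 0, "wz": 0}, {"x": 0, "y": 0.0287, "z": -0.0197, "wx": 0, "wy": 0, "wz": 0}, {"x": 0, "y": 0.0287, "z": -0.0197, "wx": 0, "wy": 0, "wz": 0}, {"x": 0, "y": 0.0287, "z": -0.0197, "wx": 0, "wy": 0, "wz": 0}, {"x": 0, "y": 0.0287, "z": -0.0197, "wx": 0, "wy": 0, "wz": 0}, {"x": 0, "y": 0.0287, "z": -0.0197, "wx": 0, "wy": 0, "wz": 0}, {"x": 0, "y": 0, "z": 0, "wx": 0, "wy": 0, "wz": 0}, {"x": 0, "y": 0, "z": 0, "wx": 0, "wy": 0, "wz": 0}]}}

```text
time_s: 4.83
tcp_pos: [0.6271, -0.2227, 0.2394]
ee_rot: [-2.156, 0.136, 2.157]
wrist_force: [-0.6, 0.8, -0.0]
gripper_width: 0.005
```

```bash
python3 plan.py .6272 -.2206 .155; python3 - <<'E'
from h import *
cap('wrist','w3.png');cap('scene','s3.png')
s,c=cap('top','t3.png'); P=cloud(c)
for n,(u,v) in dict(padL=(277,290),padR=(371,297)).items(): print(n,np.round(np.median(P[v-1:v+2,u-1:u+2].reshape(-1,3),0),4))
E
```

```text
t 4.83 tcp [ 0.6271 -0.2227  0.2394] F [-0.62  0.79 -0.01] grip 0.005497107305872423
[[-0.001 -0.125 -0.992]
 [-0.    -0.992  0.125]
 [-1.     0.     0.001]]
turn deg [ 1.7979e+02 -2.0000e-02 -7.0000e-02] shift in target frame [ 0.0844  0.0021 -0.0002] cur frame [ 0.0844 -0.0021  0.0002]
turn deg [-0.21  0.04 -0.01] shift in target frame [ 0.0844 -0.0021  0.0002] cur frame [ 0.0844 -0.0021  0.0002]
padL [0.4959 0.0265 0.0723]
padR [ 0.4833 -0.1506  0.1154]
```

View pics/w3.png

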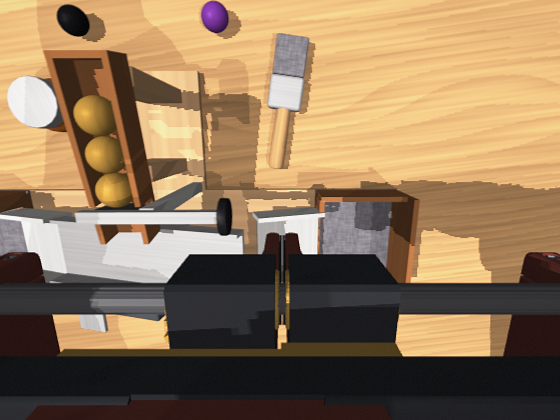

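View pics/s3.png

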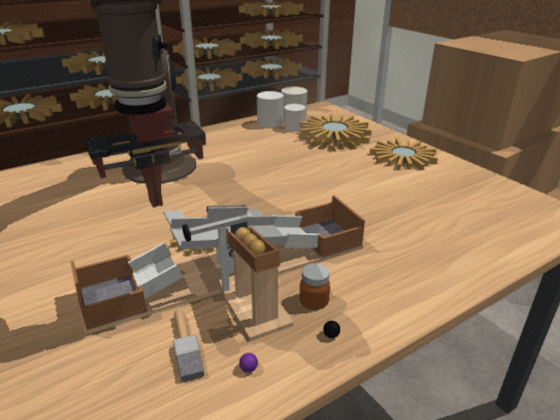

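View pics/t3.png

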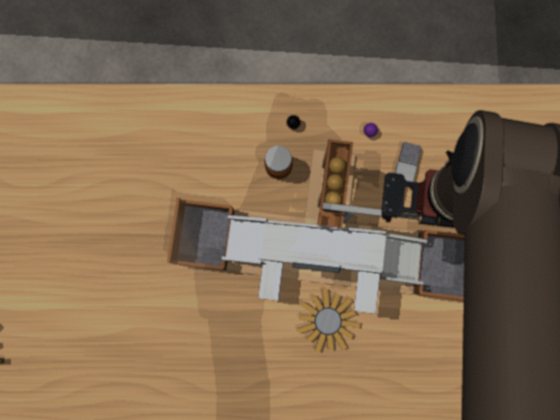

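The gate has rocked over: pad left is at z≈0.07 and pad right at 0.115. The frame hasn't moved and the balls are still held. Lowering beside the knob next, then pushing it in part way.

Request:
{"op": "apply_moves", "data": {"plan": [{"x": 0.028, "y": 0, "z": 0, "wx": 0, "wy": 0, "wz": 0}, {"x": 0.028, "y": 0, "z": 0, "wx": 0, "wy": 0, "wz": 0}, {"x": 0.028, "y": 0, "z": 0, "wx": 0, "wy": 0, "wz": 0}, {"x": 0, "y": 0, "z": 0, "wx": 0, "wy": 0, "wz": 0}, {"x": 0, "y": -0.01, "z": 0, "wx": 0, "wy": 0, "wz": 0}, {"x": 0, "y": -0.01, "z": 0, "wx": 0, "wy": 0, "wz": 0}, {"x": 0, "y": 0, "z": 0, "wx": 0, "wy": 0, "wz": 0}]}}

```text
time_s: 5.57
tcp_pos: [0.6317, -0.1964, 0.1588]
ee_rot: [-2.164, 0.126, 2.156]
wrist_force: [-0.2, 1.2, -0.4]
gripper_width: 0.004
```

```bash
python3 plan.py .6366 -.1447 .155; python3 - <<'E'
from h import *
cap('wrist','w4.png');cap('scene','s4.png')
c=cv2.imread('pics/s4.png')[130:290,100:300]
cv2.imwrite('pics/s4c.png',cv2.resize(c,None,fx=3.5,fy=3.5,interpolation=cv2.INTER_CUBIC))
E
```

```text
t 5.57 tcp [ 0.6317 -0.1964  0.1588] F [-0.18  1.24 -0.45] grip 0.003708641631013962
[[ 0.004 -0.118 -0.993]
 [ 0.001 -0.993  0.118]
 [-1.    -0.002 -0.004]]
turn deg [-1.7977e+02 -1.5000e-01 -3.3000e-01] shift in target frame [ 0.0038  0.0519 -0.0015] cur frame [ 0.0039 -0.0519  0.0013]
turn deg [ 0.22 -0.21  0.1 ] shift in target frame [ 0.0038 -0.0519  0.0015] cur frame [ 0.0039 -0.0519  0.0013]
```

View pics/w4.png

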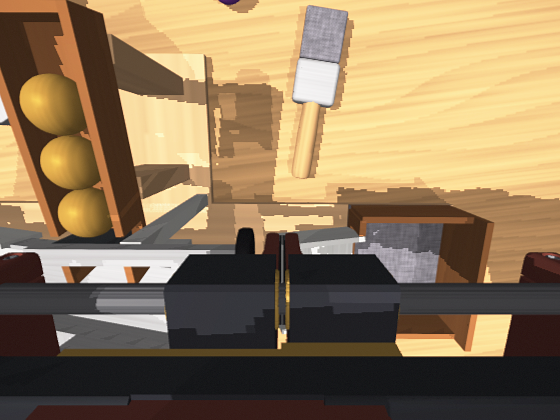

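View pics/s4c.png

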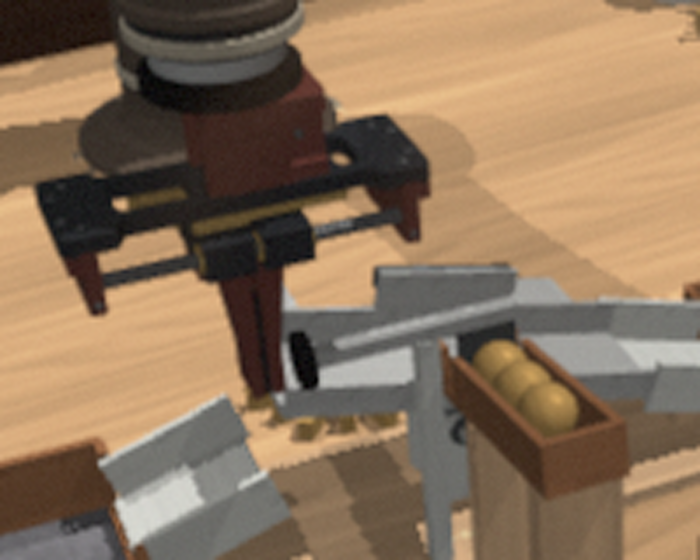

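Request:
{"op": "apply_moves", "data": {"plan": [{"x": 0.003, "y": -0.006, "z": 0, "wx": 0, "wy": 0, "wz": 0}, {"x": 0, "y": -0.006, "z": 0.001, "wx": 0, "wy": 0, "wz": 0}, {"x": 0, "y": -0.006, "z": 0, "wx": 0, "wy": 0, "wz": 0}, {"x": 0, "y": -0.006, "z": 0, "wx": 0, "wy": 0, "wz": 0}, {"x": 0, "y": -0.006, "z": 0, "wx": 0, "wy": 0, "wz": 0}, {"x": 0, "y": -0.006, "z": 0, "wx": 0, "wy": 0, "wz": 0}, {"x": 0, "y": -0.006, "z": 0, "wx": 0, "wy": 0, "wz": 0}, {"x": 0, "y": -0.006, "z": 0, "wx": 0, "wy": 0, "wz": 0}, {"x": 0, "y": -0.003, "z": 0, "wx": 0, "wy": 0, "wz": 0}, {"x": 0, "y": 0, "z": 0, "wx": 0, "wy": 0, "wz": 0}]}}

```text
time_s: 6.5
tcp_pos: [0.6352, -0.1483, 0.1532]
ee_rot: [-2.159, 0.13, 2.159]
wrist_force: [0.2, -0.8, 0.6]
gripper_width: 0.007
```

```bash
python3 plan.py .6366 -.1447 .155; python3 - <<'E'
from h import *
cap('wrist','w5.png');cap('scene','s5.png')
c=cv2.imread('pics/s5.png')[130:290,100:370]
cv2.imwrite('pics/s5c.png',cv2.resize(c,None,fx=2.9,fy=2.9,interpolation=cv2.INTER_CUBIC))
E
```

```text
t 6.5 tcp [ 0.6352 -0.1483  0.1532] F [ 0.23 -0.79  0.64] grip 0.0070725512260439135
[[ 0.    -0.12  -0.993]
 [ 0.001 -0.993  0.12 ]
 [-1.    -0.001 -0.   ]]
turn deg [-1.7992e+02 -7.0000e-02 -0.0000e+00] shift in target frame [-0.0018  0.0037  0.001 ] cur frame [-0.0018 -0.0037 -0.001 ]
turn deg [ 0.08 -0.    0.04] shift in target frame [-0.0018 -0.0037 -0.001 ] cur frame [-0.0018 -0.0037 -0.001 ]
```

View pics/w5.png

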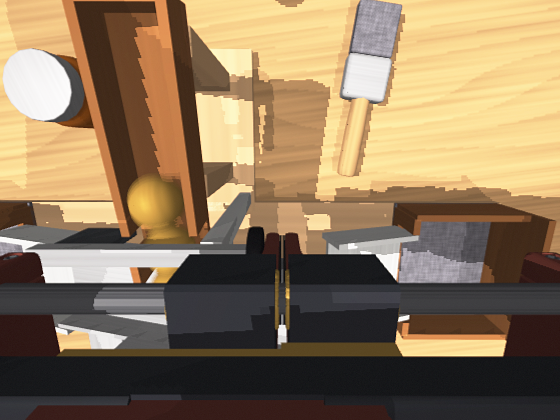

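View pics/s5c.png

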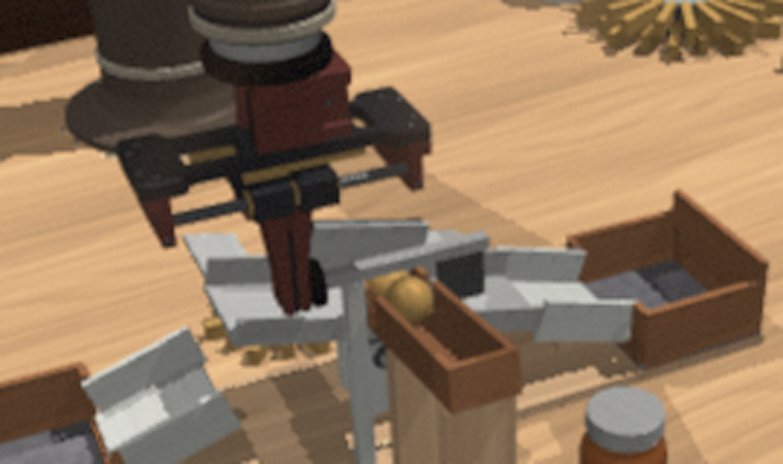

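The balls are rolling. I'll keep pushing to the stop in small steps.

Request:
{"op": "apply_moves", "data": {"plan": [{"x": 0, "y": -0.003, "z": 0, "wx": 0, "wy": 0, "wz": 0}, {"x": 0, "y": -0.003, "z": 0, "wx": 0, "wy": 0, "wz": 0}, {"x": 0, "y": 0, "z": 0, "wx": 0, "wy": 0, "wz": 0}, {"x": 0, "y": 0, "z": 0, "wx": 0, "wy": 0, "wz": 0}]}}

```text
time_s: 6.93
tcp_pos: [0.6356, -0.1436, 0.153]
ee_rot: [-2.158, 0.132, 2.159]
wrist_force: [-0.5, -0.0, 0.0]
gripper_width: 0.006
```

```bash
python3 plan.py .6366 -.1447 .155; python3 - <<'E'
from h import *
cap('wrist','w6.png');cap('scene','s6.png')
c=cv2.imread('pics/s6.png')[130:290,100:370]
cv2.imwrite('pics/s6c.png',cv2.resize(c,None,fx=2.9,fy=2.9,interpolation=cv2.INTER_CUBIC))
E
```

```text
t 6.93 tcp [ 0.6356 -0.1436  0.153 ] F [-0.46 -0.02  0.03] grip 0.005966201930923644
[[-0.    -0.122 -0.993]
 [ 0.    -0.993  0.122]
 [-1.    -0.     0.   ]]
turn deg [-1.8e+02 -2.0e-02  2.0e-02] shift in target frame [-0.002  -0.001   0.0011] cur frame [-0.002   0.001  -0.0011]
turn deg [0.   0.01 0.02] shift in target frame [-0.002   0.001  -0.0011] cur frame [-0.002   0.001  -0.0011]
```

View pics/s6c.png

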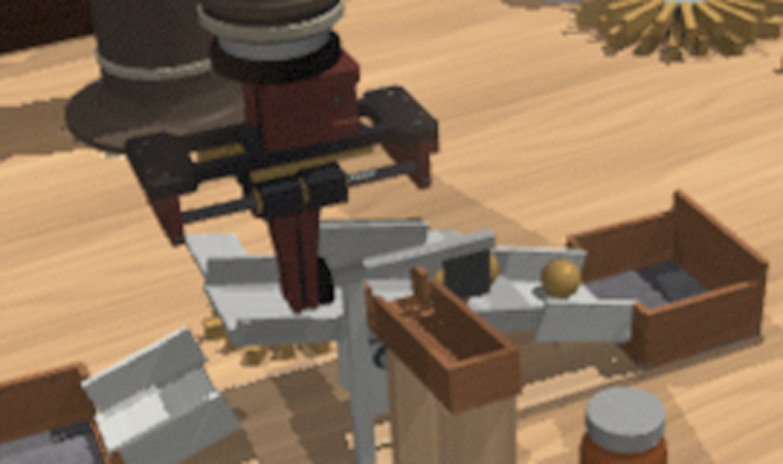

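View pics/w6.png

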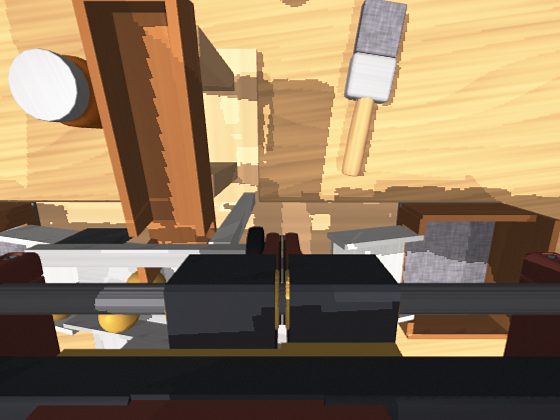

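Request:
{"op": "apply_moves", "data": {"plan": [{"x": 0, "y": -0.003, "z": 0, "wx": 0, "wy": 0, "wz": 0}, {"x": 0, "y": 0, "z": 0, "wx": 0, "wy": 0, "wz": 0}, {"x": 0, "y": 0, "z": 0, "wx": 0, "wy": 0, "wz": 0}]}}

```text
time_s: 7.28
tcp_pos: [0.6361, -0.1407, 0.1532]
ee_rot: [-2.158, 0.132, 2.158]
wrist_force: [-0.5, 0.2, 0.6]
gripper_width: 0.005
```

```bash
python3 plan.py .6366 -.1447 .155
```

```text
t 7.28 tcp [ 0.6361 -0.1407  0.1532] F [-0.55  0.19  0.56] grip 0.004597114503851993
[[ 0.    -0.122 -0.993]
 [ 0.    -0.993  0.122]
 [-1.    -0.    -0.   ]]
turn deg [-1.8e+02 -1.0e-02 -1.0e-02] shift in target frame [-0.0018 -0.0039  0.001 ] cur frame [-0.0018  0.0039 -0.001 ]
turn deg [ 0.   -0.01  0.01] shift in target frame [-0.0018  0.0039 -0.001 ] cur frame [-0.0018  0.0039 -0.001 ]
```

Request:
{"op": "apply_moves", "data": {"plan": [{"x": 0, "y": -0.003, "z": 0, "wx": 0, "wy": 0, "wz": 0}, {"x": 0, "y": 0, "z": 0, "wx": 0, "wy": 0, "wz": 0}, {"x": 0, "y": 0, "z": 0, "wx": 0, "wy": 0, "wz": 0}]}}

```text
time_s: 7.53
tcp_pos: [0.6362, -0.1396, 0.1532]
ee_rot: [-2.159, 0.136, 2.159]
wrist_force: [-1.0, -5.9, -0.5]
gripper_width: 0.006
```

```bash
python3 plan.py .6366 -.1447 .155;python3 - <<'E'
from h import *
cap('wrist','w7.png');cap('scene','s7.png')
c=cv2.imread('pics/s7.png')[130:290,100:370]
cv2.imwrite('pics/s7c.png',cv2.resize(c,None,fx=2.9,fy=2.9,interpolation=cv2.INTER_CUBIC))
E
```

```text
t 7.53 tcp [ 0.6362 -0.1396  0.1532] F [-1.03 -5.9  -0.49] grip 0.006330364281043036
[[-0.    -0.123 -0.992]
 [-0.002 -0.992  0.123]
 [-1.     0.002 -0.   ]]
turn deg [ 1.7992e+02 -1.8000e-01  1.0000e-02] shift in target frame [-0.0018 -0.005   0.001 ] cur frame [-0.0018  0.005  -0.001 ]
turn deg [-0.08 -0.01 -0.11] shift in target frame [-0.0018  0.005  -0.001 ] cur frame [-0.0018  0.005  -0.001 ]
```

View pics/s7c.png

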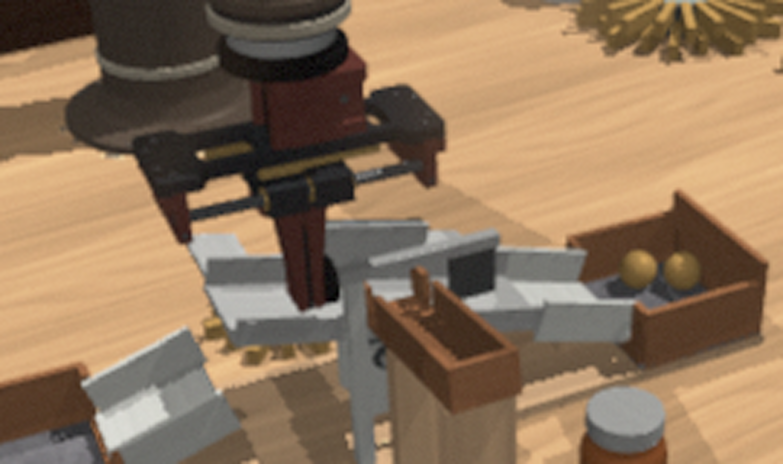

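The stop is reached: the force rose to 6 N and the tip moved only about 1 mm of the 3 mm commanded. Backing off and rising.

Request:
{"op": "apply_moves", "data": {"plan": [{"x": 0, "y": 0.015, "z": 0, "wx": 0, "wy": 0, "wz": 0}, {"x": 0, "y": 0.025, "z": 0, "wx": 0, "wy": 0, "wz": 0}, {"x": 0, "y": 0.02, "z": 0, "wx": 0, "wy": 0, "wz": 0}, {"x": -0.03, "y": 0, "z": 0, "wx": 0, "wy": 0, "wz": 0}, {"x": -0.035, "y": 0, "z": 0, "wx": 0, "wy": 0, "wz": 0}, {"x": -0.035, "y": 0, "z": 0, "wx": 0, "wy": 0, "wz": 0}, {"x": 0, "y": 0.035, "z": 0, "wx": 0, "wy": 0, "wz": 0}, {"x": 0, "y": 0.035, "z": 0, "wx": 0, "wy": 0, "wz": 0}, {"x": 0, "y": 0.035, "z": 0, "wx": 0, "wy": 0, "wz": 0}, {"x": 0, "y": 0, "z": 0, "wx": 0, "wy": 0, "wz": 0}, {"x": 0, "y": 0, "z": 0, "wx": 0, "wy": 0, "wz": 0}, {"x": 0, "y": 0, "z": 0, "wx": 0, "wy": 0, "wz": 0}]}}

```text
time_s: 8.63
tcp_pos: [0.6163, -0.3013, 0.2529]
ee_rot: [-2.158, 0.131, 2.158]
wrist_force: [-0.8, 0.3, -0.2]
gripper_width: 0.012
```

```bash
python3 - <<'E'
from h import *
s,c=cap('top','t8.png');cap('scene','s8.png'); P=cloud(c)
q=P[195:225,310:400].reshape(-1,3); k=q[(q[:,2]>.175)&(q[:,2]<.19)]
O=np.array([.5755,-.0672]);y=np.radians(-7);ey=np.array([-np.sin(y),np.cos(y)])
if len(k): print('knob sorter y range',((k[:,:2]-O)@ey).min(),((k[:,:2]-O)@ey).max())
for n,(u,v) in dict(padL=(271,290),padR=(367,295),frame=(328,321),jar=(278,158)).items(): print(n,np.round(np.median(P[v-1:v+2,u-1:u+2].reshape(-1,3),0),4))
E
```

```text
knob sorter y range -0.05598693064311129 0.0014016314426347324
padL [0.4959 0.0383 0.0686]
padR [ 0.487  -0.1437  0.1133]
frame [ 0.433  -0.0777  0.0111]
jar [0.7606 0.0254 0.0741]
```

View pics/t8.png

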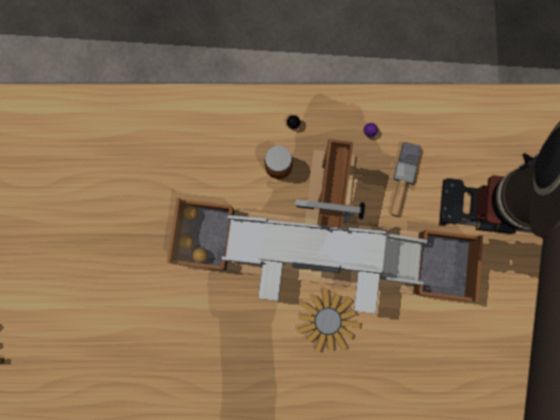

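View pics/s8.png

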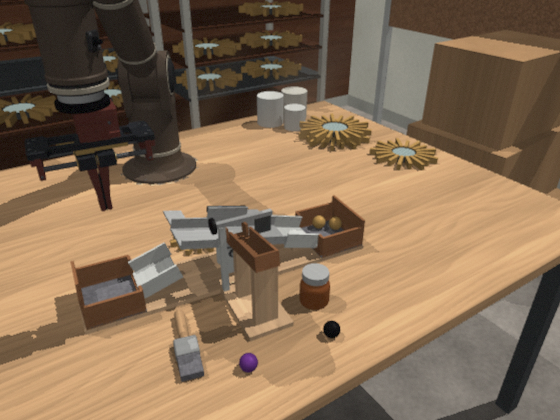

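All three balls are in the left tray, at (191,213), (186,241) and (200,255) in the top view. The knob face is at sorter y = -56 mm, so it is fully in. I'll wait for the balls to come to rest before handing in.

Request:
{"op": "apply_moves", "data": {"plan": [{"x": 0, "y": 0, "z": 0, "wx": 0, "wy": 0, "wz": 0}, {"x": 0, "y": 0, "z": 0, "wx": 0, "wy": 0, "wz": 0}, {"x": 0, "y": 0, "z": 0, "wx": 0, "wy": 0, "wz": 0}, {"x": 0, "y": 0, "z": 0, "wx": 0, "wy": 0, "wz": 0}, {"x": 0, "y": 0, "z": 0, "wx": 0, "wy": 0, "wz": 0}, {"x": 0, "y": 0, "z": 0, "wx": 0, "wy": 0, "wz": 0}, {"x": 0, "y": 0, "z": 0, "wx": 0, "wy": 0, "wz": 0}, {"x": 0, "y": 0, "z": 0, "wx": 0, "wy": 0, "wz": 0}, {"x": 0, "y": 0, "z": 0, "wx": 0, "wy": 0, "wz": 0}, {"x": 0, "y": 0, "z": 0, "wx": 0, "wy": 0, "wz": 0}, {"x": 0, "y": 0, "z": 0, "wx": 0, "wy": 0, "wz": 0}, {"x": 0, "y": 0, "z": 0, "wx": 0, "wy": 0, "wz": 0}, {"x": 0, "y": 0, "z": 0, "wx": 0, "wy": 0, "wz": 0}, {"x": 0, "y": 0, "z": 0, "wx": 0, "wy": 0, "wz": 0}, {"x": 0, "y": 0, "z": 0, "wx": 0, "wy": 0, "wz": 0}, {"x": 0, "y": 0, "z": 0, "wx": 0, "wy": 0, "wz": 0}, {"x": 0, "y": 0, "z": 0, "wx": 0, "wy": 0, "wz": 0}, {"x": 0, "y": 0, "z": 0, "wx": 0, "wy": 0, "wz": 0}, {"x": 0, "y": 0, "z": 0, "wx": 0, "wy": 0, "wz": 0}, {"x": 0, "y": 0, "z": 0, "wx": 0, "wy": 0, "wz": 0}]}}

```text
time_s: 10.4
tcp_pos: [0.6163, -0.3017, 0.2532]
ee_rot: [-2.158, 0.132, 2.158]
wrist_force: [0.1, 0.2, -0.4]
gripper_width: 0.01
```

Request:
{"op": "apply_moves", "data": {"plan": [{"x": 0, "y": 0, "z": 0, "wx": 0, "wy": 0, "wz": 0}, {"x": 0, "y": 0, "z": 0, "wx": 0, "wy": 0, "wz": 0}, {"x": 0, "y": 0, "z": 0, "wx": 0, "wy": 0, "wz": 0}, {"x": 0, "y": 0, "z": 0, "wx": 0, "wy": 0, "wz": 0}, {"x": 0, "y": 0, "z": 0, "wx": 0, "wy": 0, "wz": 0}, {"x": 0, "y": 0, "z": 0, "wx": 0, "wy": 0, "wz": 0}, {"x": 0, "y": 0, "z": 0, "wx": 0, "wy": 0, "wz": 0}, {"x": 0, "y": 0, "z": 0, "wx": 0, "wy": 0, "wz": 0}, {"x": 0, "y": 0, "z": 0, "wx": 0, "wy": 0, "wz": 0}, {"x": 0, "y": 0, "z": 0, "wx": 0, "wy": 0, "wz": 0}, {"x": 0, "y": 0, "z": 0, "wx": 0, "wy": 0, "wz": 0}, {"x": 0, "y": 0, "z": 0, "wx": 0, "wy": 0, "wz": 0}]}}

```text
time_s: 11.4
tcp_pos: [0.6162, -0.3017, 0.2531]
ee_rot: [-2.158, 0.132, 2.158]
wrist_force: [-0.9, 1.2, -0.7]
gripper_width: 0.007
```

```bash
python3 - <<'E'
from h import *
a=[]
for i in range(8):
    s,c=cap('top','t9%d.png'%i); a.append(c['color'][195:275,165:240].astype(int))
print(s['time_s'],np.abs(a[0]-a[-1]).max(),np.abs(a[0]-a[-1]).mean(), np.abs(a[0]-a[1]).max())
i=np.hstack([a[0],a[-1]]).astype(np.uint8)[:,:,::-1]
cv2.imwrite('pics/tray.png',cv2.resize(i,None,fx=5,fy=5))
E
```

```text
11.75 6 0.9830555555555556 6
```

View pics/tray.png

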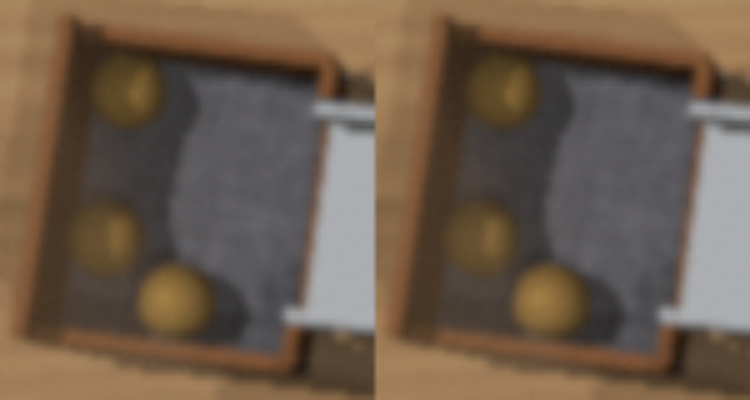

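The two crops, about 0.35 s apart, show the three balls lying still in the left tray.

```bash
python3 -c "
from rig import hand_in
print(hand_in())"
```

```text
the job is handed in; nothing more can be done
None
```

The job is done and handed in at about 11.8 s: all three gilded balls are at rest in the left tray. The gate started with its left end up, serving the right tray. I pressed the left pad down with the shut fingertips until the gate rocked over, then pushed the knob in to its stop.

**Last checks**
- **Gate:** it stayed over, with the left pad at 69 mm and the right pad at 113 mm.
- **Knob:** its face is at sorter y = -56 mm, which is the full 50 mm in. The force at the stop was about 6 N.
- **Balls:** two pictures about 0.35 s apart showed no movement in the tray.
- **Bystanders:** the frame and jar measured the same within about 1 mm. The brush and both look-alike balls look unmoved in the pictures.
- **Robot:** it stands clear, touching nothing.

No check failed. The only hiccup was the first move call, which was refused for its format before anything moved. The knob also needed about 8 mm more push than I first calculated.

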